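# Click the row counter round to its start mark

## Task

Set the knitting row counter to its start mark: with a fingertip, push the edge of its star-shaped thumbwheel round anticlockwise (seen from above), click by click, until the tooth with the round stud points straight at the fixed pointer, and do not run a click past it. Nothing is to be picked up: the counter stays standing where it is, and the things around it are left alone.

Things in the scene. Friction and masses are not known exactly. Their poses are not given: they have to be found in the camera images.
- counter: the row counter: dark steel base (2 kg) standing loose; over about 8 N sideways slides it. Origin: centre of its underside, z up. Foot plate 176 mm across, 8 mm thick; on it a drum 90 mm across up to 22 mm above the table, a neck 68 mm across up to 29 mm, then the wheel, all on one upright axis. On its +x side, 74 to 84 mm from the axis, a bright post 14 mm wide and 52 mm high carries the pointer
- wheel (a joint): thumbwheel angle in rad about the upright axis: 0 with the stud tooth at the pointer, growing anticlockwise from above. Starts at rest 2, 3 or 4 clicks short (-1.571, -2.356 or -3.142). A click is pi/4; a sprung roller holds each click: pushed under half a click the wheel springs back, pushed over half it jumps into the next and stays. About 2 N at the tooth tips turns it; it does not coast
- wheel_centre (a point): centre of the wheel's top face, on its axis, 40 mm above the table; x points to the stud tooth. Wheel 10 mm thick (30 to 40 mm above the table): hub 72 mm across and 8 equal teeth every 45 degrees, 9 mm wide, round-ended, reaching 61.5 mm from the axis. Gaps about 34 mm wide near the tips, open, free below outside the drum down to the foot plate. At every click a tooth points at the pointer
- stud (a point): top centre of the round brass stud (12 mm across, 12 mm high) that stands on one tooth only, 45 mm from the wheel's axis; 52 mm above the table
- pointer (a point): inner tip of the fixed pointer (6 mm wide, 49 mm above the table, 65 mm from the wheel's axis on the counter's +x side)
- tower: bystander: three-tier wooden bobbin tower, 68 mm across, 98 mm high, origin under its centre
- bowl: bystander: aluminium magnet bowl, 96 mm across, 32 mm high, origin under its centre
- dish: bystander: ceramic dish, 90 mm across, 16 mm high, origin under its centre
- thimble: bystander: brass thimble standing on the dish, 19 mm across, 22 mm high, origin under its centre
Not all that is in view belongs to the job. There is more than one size of the counter; the job needs the largest.

How it is judged:
By the outcome, as a careful person would: the job done as asked, in the order asked, and still so for the second after the job is handed in, with the robot touching nothing.
It also fails if it takes over 64 s, if anything falls off the work surface, if the arm or the gripper's body presses on something with over 40 N, if the wrist force passes 120 N, or if a joint passes its speed limit or range.

## Robot

A 6-joint arm with a two-finger parallel gripper is mounted at the origin on the work surface. World frame = base frame: x ahead of the robot, y to its left, z up, the work surface at z = 0. Lengths are in m, angles in rad, forces in N, time in s.
With the tool pointing down it reaches from about 0.4 to 0.825 m from the base axis. Payload 7 kg.
Tool frame: the origin (TCP) lies between the finger pads; the fingertips stand 8 mm ahead of it and the grasp point (between the pads) lies 11 mm behind it; z points along the fingers, y is the direction in which the jaws open and shut (so a half turn about z gives the same grasp; the last joint's range is limited). The gripper opens to 88 mm and grips with 3 to 60 N. Pads are 19 mm wide; open, the fingers measure 130 mm over their backs; the gripper's body (78 mm by 193 mm) begins 47 mm behind the grasp point.
Start: joints at [1.486, 0.359, 0.012, 0, -1.224, -0.288], TCP at [0.246, 0.629, 0.211] pointing down, gripper open.
Joint ranges: [-3.07, 3.07], [-1.43, 2.12], [-1.02, 1.25], [-3.03, 1.67], [-3.05, -0], [-3.03, 3.03]. Speed limits (rad/s): [2.39, 2.39, 3.01, 3.14, 3.14, 3.14].

## Interface

Orientations are given as a unit quaternion [x, y, z, w].
In Python, from station import bot gives the robot as it stands. The module is installed in compiled form; this text tells all that it offers.
- The arm moves only by the tool move_arm, never from a script. Its argument "commands" is a list of rows, each a list of 7 numbers: the shift along the tool's x, y, z in mm, then the turn, a rotation vector about the tool's x, y, z in rad, then the finger opening in mm, from 0 to 87.6. In form: [[dx, dy, dz, ax, ay, az, jaw], ...]. A call has exactly 10 rows; each row is the pose to reach, as a shift and turn from the pose commanded when the call began, along the tool's axes at that moment; what a row does not reach only later rows make up. A row lasts 1/8 s, in which the tool goes at most 62.5 mm and 10.7 degrees, less where a joint would pass 70% of its speed; a pose out of reach is approached as far as the arm can. A call with a gripper value outside its range is refused whole. The fingers move at their own pace and stop on an object; "force" is the grip in N (left out, the last holds). Time passes only in rows, so rows that repeat a pose let the fingers close, or fill a call up. It gives the time, the measured TCP pose, the force and the opening at its end, in the units of the state.
- bot.get_obs(): the state, without advancing time (a new reading comes with each control period).
- bot.read_camera(name): name is "side" or "top"; returns the picture (420x560x3 uint8, blue, green, red); there is no depth.
- bot.camera_params(name): a dict with "K" (3x3 intrinsics, pixels), "eye" and "attitude" of the camera in the world. Camera axes: x right, y up, looking along -z (the intrinsics and any distortion apply to the point x, -y, -z); pixel columns grow to the right and rows downward; lengths in m; the calibration is good to about 2 mm. A picture is of the moment at which its call begins. camera_params takes no time and is no camera call.
- bot.hand_in(): hands the job in, once; it reports no verdict.
The state is a dict: "clock": time; "joint_positions": joint angles; "joint_velocities": joint speeds; "joint_efforts": joint torques, N m; "eef_pos": TCP position; "orientation": TCP orientation; "contact_force": force on the tool from outside, world axes, zero at the start; "moment": the same for the moment, N m; "finger_gap": finger opening in m.
Only numpy, scipy, OpenCV 4.12 (cv2) and the standard library are available. Lean on these libraries where they do the work, as an engineer would, in place of code of your own. Each camera call takes 0.05 s, during which the arm holds its last target. There are 200 camera calls.

## Working session

There is one attempt and no reset: what is moved stays moved. The work goes in short steps, Python scripts to look and compute and a tool call to move; the robot and the scene stay as the last step left them, time stands still between calls to the robot, and variables do not carry over. Pictures are saved under pics/ and viewed, about 8 in all and at most 12, crops included, and the job is handed in when it is done.

Besides the shell and the picture viewer there is one more tool, called after "Request:" as name(argument=value, ...), one argument or row to a line, values as JSON. move_arm: Moves the arm, as the interface text tells. Its arguments: {"type":"object","properties":{"commands":{"type":"array","items":{"type":"array","items":{"type":"number"}}},"force":{"type":"number"}},"required":["commands"]}

```bash
mkdir -p pics
python3 - <<'E'
from station import bot
import cv2
for n in("top","side"):
    cv2.imwrite(f"pics/{n}0.png",bot.read_camera(n)); print(n,bot.camera_params(n))
print(bot.get_obs())
E
```

```text
top {'K': array([[450.64751141,   0.        , 277.67958125],
       [  0.        , 450.64751141, 211.43610928],
       [  0.        ,   0.        ,   1.        ]]), 'eye': array([0.41570445, 0.06272408, 1.18297374]), 'attitude': array([-0.03014016,  0.03937368,  0.71364781, -0.69874752])}
side {'K': array([[475.84891787,   0.        , 275.17853846],
       [  0.        , 475.84891787, 208.09638401],
       [  0.        ,   0.        ,   1.        ]]), 'eye': array([ 0.13770229, -0.71122231,  0.59768675]), 'attitude': array([ 0.47581128, -0.11465166, -0.19992097,  0.84881696])}
{'clock': 0.1, 'joint_positions': array([ 1.48610069e+00,  3.59328799e-01,  1.11455749e-02, -3.34256102e-04,
       -1.22410050e+00, -2.88097806e-01]), 'joint_velocities': array([-0.0007754 , -0.00095775,  0.00239972,  0.00178175,  0.00170864,
       -0.00085623]), 'joint_efforts': array([-1.03236660e-03, -5.84159803e+01,  2.93754083e+01,  7.01537222e+00,
        1.01853185e-02, -4.42536964e-05]), 'eef_pos': array([0.24569842, 0.62819119, 0.21010087]), 'orientation': array([ 9.82667539e-01, -1.85375108e-01, -8.08253316e-05,  7.55807962e-04]), 'contact_force': array([1.34851972, 0.08439275, 0.39368533]), 'moment': array([-0.06014976,  0.02246272,  0.02677482]), 'finger_gap': 0.08770174619306811}
```

View pics/top0.png

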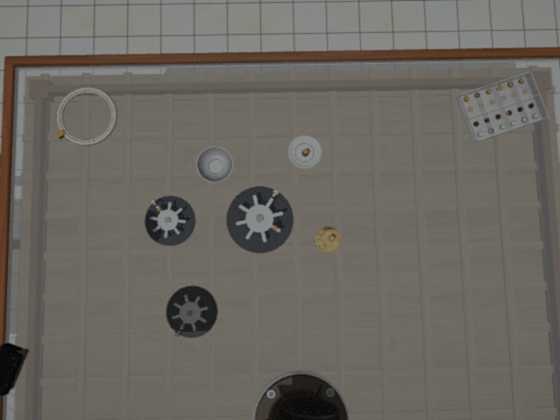

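View pics/side0.png

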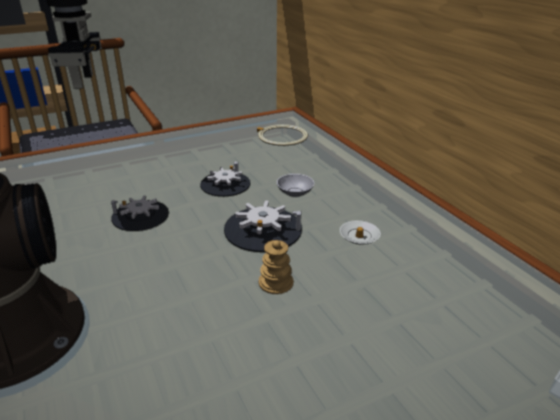

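The top view shows the largest counter at about (260,219), with its stud near (274,227) and its pointer post near (276,193). The tower is at (327,239), the dish at (305,152) and the bowl at (215,163). Next I'll measure with rays and look at a zoomed crop.

```bash
cat > h.py <<'E'
import numpy as np, cv2
from station import bot
from scipy.spatial.transform import Rotation as R
def ray(n,uv):
    p=bot.camera_params(n);K=p["K"];d=np.linalg.inv(K)@[uv[0],uv[1],1]
    return p["eye"],R.from_quat(p["attitude"]).apply([d[0],-d[1],-d[2]])
def onz(n,uv,z):
    e,d=ray(n,uv); return e+d*(z-e[2])/d[2]
def proj(n,P):
    p=bot.camera_params(n);c=R.from_quat(p["attitude"]).inv().apply(np.array(P)-p["eye"])
    q=p["K"]@[c[0],-c[1],-c[2]]; return q[:2]/q[2]
E
python3 - <<'E'
from h import *
im=cv2.imread("pics/top0.png")
hsv=cv2.cvtColor(im,cv2.COLOR_BGR2HSV)
def blobs(mask,x0,y0,x1,y1,z,name,amin=3):
    m=np.zeros_like(mask);m[y0:y1,x0:x1]=mask[y0:y1,x0:x1]
    n,l,s,c=cv2.connectedComponentsWithStats(m)
    for i in range(1,n):
        if s[i,4]>=amin: print(name,c[i].round(1),s[i],onz("top",c[i],z).round(4))
V=hsv[...,2];S=hsv[...,1]
box=(218,178,302,262)
blobs(((V<75)).astype(np.uint8),*box,0.008,"dark",100)
dk=np.zeros(V.shape,np.uint8);dk[178:262,218:302]=(V<75)[178:262,218:302]
c=max(cv2.findContours(dk,0,2)[0],key=cv2.contourArea);print(cv2.fitEllipse(cv2.convexHull(c)), onz("top",cv2.fitEllipse(cv2.convexHull(c))[0],.008))
blobs((V>120).astype(np.uint8),*box,0.04,"white")
blobs(((S>90)&(V>90)).astype(np.uint8),*box,0.052,"brass",2)
blobs(((S>90)&(V>90)).astype(np.uint8),305,220,350,260,0.06,"tower",20)
sd=cv2.imread("pics/side0.png")
a=cv2.resize(im[178:262,218:302],None,fx=5,fy=5,interpolation=2)
b=cv2.resize(sd[190:260,215:310],None,fx=4,fy=4,interpolation=2)
o=np.zeros((420,800,3),np.uint8);o[:,:420]=a;o[:280,420:800]=b;cv2.imwrite("pics/crop0.png",o)
E
```

```text
dark [259.5 220.2] [ 227  186   66   67 2401] [0.5095 0.0941 0.008 ]
((259.4891357421875, 219.2688446044922), (66.0232925415039, 66.37300109863281), 43.73969650268555) [0.51187436 0.09409933 0.008     ]
white [275.  192.2] [273 190   5   6  19] [0.5779 0.0523 0.04  ]
white [258.7 217.9] [236 195  47  47 749] [0.5127 0.0952 0.04  ]
white [277.8 229.8] [276 229   4   3   8] [0.4816 0.0474 0.04  ]
brass [274.1 227.1] [272 225   5   5  15] [0.4877 0.0567 0.052 ]
tower [327.4 239.2] [315 228  25  24 435] [ 0.4544 -0.0757  0.06  ]
```

View pics/crop0.png

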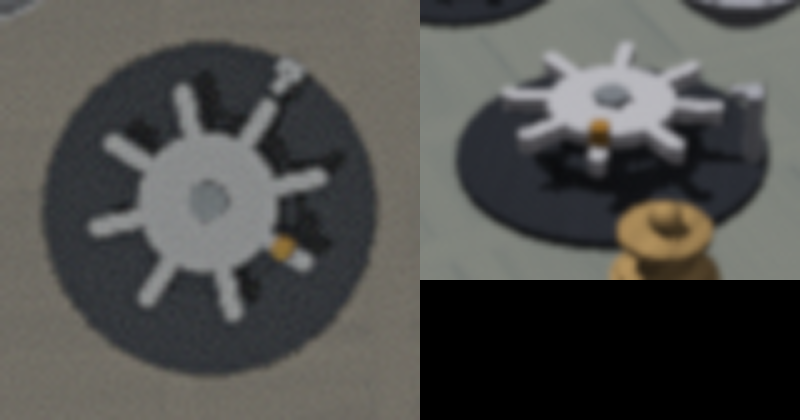

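The crop shows the stud tooth at about -123° (world) and the pointer at about -33°. That makes the wheel two clicks short. My plan is to close the fingers, go down into the gap at about 34.5° on the far-left side, well clear of the tower and pointer, and sweep an arc of 45° per click. Each sweep ends mid-gap.

```bash
cat >> h.py <<'E'
def rel(Pw,yang):
    "shift (mm) in tool axes and turn az from present commanded pose to world point, tool-y angle (deg)"
    o=bot.get_obs();Q=R.from_quat(o["orientation"])
    s=Q.inv().apply(np.array(Pw)-o["eef_pos"])*1000
    y=Q.apply([0,1,0]);a=np.degrees(np.arctan2(y[1],y[0]));d=(yang-a+90)%180-90
    return s.round(1),round(-np.radians(d),3)
E
python3 - <<'E'
from h import *
a=onz("top",(260,218.2),.04);print("hub top",a)
e1,d1=ray("top",(260,218.2));e2,d2=ray("side",(263.2,213.8))
t=np.linalg.lstsq(np.c_[d1,-d2],e2-e1,rcond=None)[0];print("tri",e1+t[0]*d1,e2+t[1]*d2)
im=cv2.imread("pics/top0.png");V=cv2.cvtColor(im,cv2.COLOR_BGR2GRAY)
c=np.array([.5120,.0938])
# teeth: sample along ring r=55 at z=.04
th=np.arange(0,360,1.)
for r in(.048,.054):
    v=[]
    for t in th:
        u=proj("top",[c[0]+r*np.cos(np.radians(t)),c[1]+r*np.sin(np.radians(t)),.04]);v.append(cv2.getRectSubPix(V,(1,1),tuple(map(float,u)))[0,0])
    v=np.array(v,float);print("phase8",-np.degrees(np.angle((v*np.exp(-8j*np.radians(th))).sum()))/8)
for p in[(274.1,227.1,.052),(275,192.2,.052)]:
    q=onz("top",p[:2],p[2])[:2]-c;print(np.hypot(*q),np.degrees(np.arctan2(q[1],q[0])))
E
```

```text
hub top [0.51195542 0.09189775 0.04      ]
tri [0.51176366 0.09183963 0.04227714] [0.51358647 0.09107842 0.04241121]
phase8 11.65332510698672
phase8 11.713240646145106
0.04441267620371524 -123.05920346683818
0.07638063544746919 -32.7785228096608
```

Run:
```python
from h import *
print(rel([.5699,.1323,.10],34.2))
```

```text
(array([482.6, 343.5, 110.7]), np.float64(0.601))
```

Request:
move_arm(
  commands=[
    [48, 34, 0, 0, 0, 0.06, 0],
    [97, 69, 0, 0, 0, 0.12, 0],
    [145, 103, 0, 0, 0, 0.18, 0],
    [193, 137, 0, 0, 0, 0.24, 0],
    [241, 172, 0, 0, 0, 0.3, 0],
    [290, 206, 0, 0, 0, 0.36, 0],
    [338, 240, 0, 0, 0, 0.42, 0],
    [386, 275, 0, 0, 0, 0.48, 0],
    [434, 309, 0, 0, 0, 0.54, 0],
    [482.6, 343.5, 0, 0, 0, 0.601, 0],
  ],
  force=20,
)

```text
clock: 1.35
eef_pos: [0.5708, 0.1312, 0.2108]
orientation: [0.883, -0.469, -0.0, 0.0]
contact_force: [0.7, 1.7, 0.2]
finger_gap: 0.0006
```

Run:
```python
from h import *
print(rel([.5699,.1323,.032],34.2))
```

```text
(array([-1.400e+00,  1.000e-01,  1.788e+02]), np.float64(-0.002))
```

Request:
move_arm(
  commands=[
    [0, 0, 20, 0, 0, 0, 0],
    [0, 0, 40, 0, 0, 0, 0],
    [0, 0, 60, 0, 0, 0, 0],
    [0, 0, 80, 0, 0, 0, 0],
    [0, 0, 100, 0, 0, 0, 0],
    [0, 0, 115, 0, 0, 0, 0],
    [0, 0, 125, 0, 0, 0, 0],
    [0, 0, 130, 0, 0, 0, 0],
    [0, 0, 130, 0, 0, 0, 0],
    [0, 0, 130, 0, 0, 0, 0],
  ],
)

```text
clock: 2.6
eef_pos: [0.5706, 0.1331, 0.0816]
orientation: [0.884, -0.468, 0.0, -0.0]
contact_force: [0.3, 0.4, -0.1]
finger_gap: 0.0008
```

Run:
```python
from h import *
print(rel([.5699,.1323,.032],34.2))
s=bot.read_camera("side");t=bot.read_camera("top")
for x,y,n in [(.5699,.1323,"")]:
  for z in(.077,.04): print(z,proj("side",[x,y,z]),proj("top",[x,y,z]))
o=np.zeros((420,800,3),np.uint8);o[:400,:400]=cv2.resize(s[150:250,215:315],None,fx=4,fy=4,interpolation=2);o[:400,400:]=cv2.resize(t[170:270,210:310],None,fx=4,fy=4,interpolation=2)
cv2.imwrite("pics/c1.png",o)
```

```text
(array([ 0.3,  1.1, 49.6]), np.float64(0.0))
0.077 [277.68251296 186.4124719 ] [242.839602   193.94714033]
0.04 [277.56837015 200.46074179] [243.7797385  195.93002051]
```

View pics/c1.png

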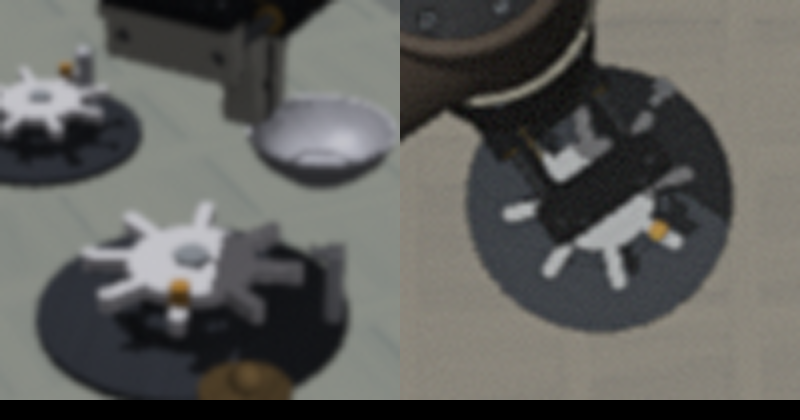

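The finger tip shows at about (277,181) in the side view. The nominal projection is about (278,188), so it looks roughly 15 mm higher or further away than expected. I'll go down part way and compare again.

Request:
move_arm(
  commands=[
    [0, 0.5, 5, 0, 0, 0, 0],
    [0, 1, 10, 0, 0, 0, 0],
    [0, 1, 15, 0, 0, 0, 0],
    [0, 1, 20, 0, 0, 0, 0],
    [0, 1, 25, 0, 0, 0, 0],
    [0, 1, 30, 0, 0, 0, 0],
    [0, 1, 33, 0, 0, 0, 0],
    [0, 1, 35, 0, 0, 0, 0],
    [0, 1, 35, 0, 0, 0, 0],
    [0, 1, 35, 0, 0, 0, 0],
  ],
)

```text
clock: 3.95
eef_pos: [0.5695, 0.1324, 0.0461]
orientation: [0.884, -0.468, 0.0, -0.0]
contact_force: [-0.3, 0.1, -0.1]
finger_gap: 0.0005
```

Run:
```python
from h import *
print(rel([.5699,.1323,.032],34.2))
o=bot.get_obs();Q=R.from_quat(o["orientation"])
s=bot.read_camera("side");k=8
img=cv2.resize(s[160:235,225:325],None,fx=k,fy=k,interpolation=2)
for sx in(-9.5,9.5):
  for sy in(-21,21):
    u=proj("side",o["eef_pos"]+Q.apply([sx/1e3,sy/1e3,.008]));print(u)
    cv2.circle(img,tuple(int(v) for v in ((u-[225,160]+.5)*k)),3,(0,0,255),-1)
for t in range(0,360,45):
  a=np.radians(t+11.7);u=proj("side",[.512+.0615*np.cos(a),.093+.0615*np.sin(a),.04]);cv2.circle(img,tuple(int(v) for v in ((u-[225,160]+.5)*k)),3,(0,255,0),-1)
cv2.imwrite("pics/c2.png",img)
```

```text
(array([ 0.3, -0.3, 14.1]), np.float64(0.0))
[278.15894629 196.22805731]
[269.30454895 204.20846138]
[285.27977836 198.23273997]
[276.56754591 206.32934039]
```

View pics/c2.png

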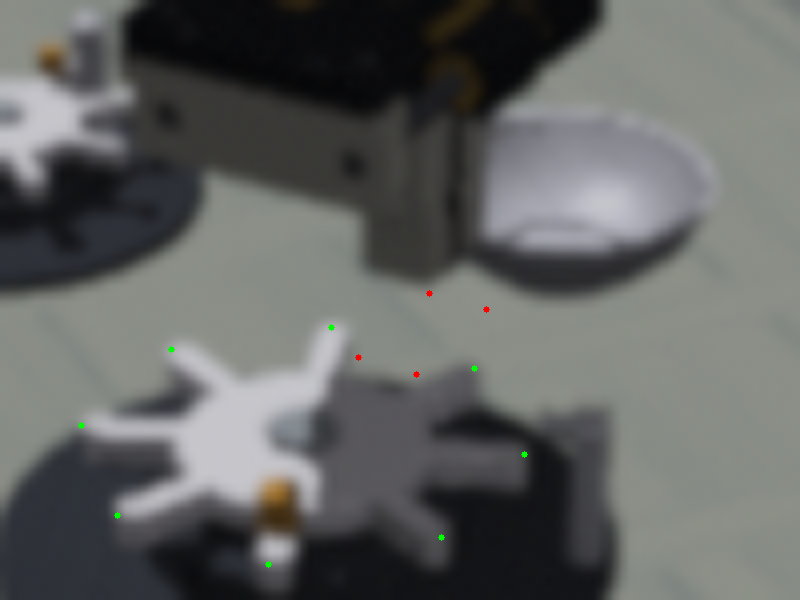

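The red dots (nominal tip) sit about 12 px below the real tip in the side view, while the green dots (wheel model) fit well. I'll use the top view to decide whether the tip is off in height or sideways.

Run:
```python
from h import *
o=bot.get_obs();Q=R.from_quat(o["orientation"])
print(o["eef_pos"],o["joint_positions"])
k=5
def draw(n,x0,y0,w,h):
    s=bot.read_camera(n);img=cv2.resize(s[y0:y0+h,x0:x0+w],None,fx=k,fy=k,interpolation=2)
    def box(hx,hy,z,col):
        pts=[]
        for sx,sy in((-1,-1),(1,-1),(1,1),(-1,1)):
            u=proj(n,o["eef_pos"]+Q.apply([sx*hx/1e3,sy*hy/1e3,z/1e3]));pts.append((u-[x0,y0]+.5)*k)
        cv2.polylines(img,[np.array(pts,int)],True,col,1)
    box(39,96.5,-58,(0,0,255)); box(9.5,21,8,(0,255,0)); box(9.5,21,-22,(255,255,0))
    return img
o2=np.zeros((600,800,3),np.uint8)
a=draw("top",210,150,80,110);b=draw("side",215,140,80,100)
o2[:550,:400]=a;o2[:500,400:]=b
cv2.imwrite("pics/c3.png",o2)
```

```text
[0.56947356 0.13241516 0.04613899] [ 5.62718958e-01  3.68845841e-01 -3.93476462e-01  3.33207541e-05
 -8.08192321e-01  3.42370183e-02]
```

View pics/c3.png

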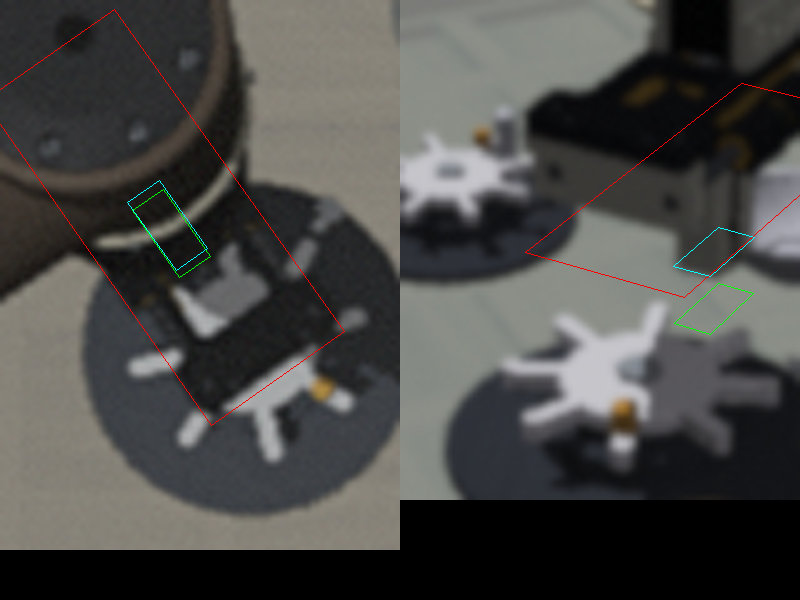

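In the top view the body outline fits sideways. In the side view the whole gripper sits about 30 mm higher than the reported z (the cyan box fits the tip). I'll go down a further 18 mm, which is safe under either reading, and watch the force.

Request:
move_arm(
  commands=[
    [0, 0, 2, 0, 0, 0, 0],
    [0, 0, 4, 0, 0, 0, 0],
    [0, 0, 6, 0, 0, 0, 0],
    [0, 0, 8, 0, 0, 0, 0],
    [0, 0, 10, 0, 0, 0, 0],
    [0, 0, 12, 0, 0, 0, 0],
    [0, 0, 14, 0, 0, 0, 0],
    [0, 0, 16, 0, 0, 0, 0],
    [0, 0, 18, 0, 0, 0, 0],
    [0, 0, 18, 0, 0, 0, 0],
  ],
)

```text
clock: 5.35
eef_pos: [0.5693, 0.1323, 0.0278]
orientation: [0.884, -0.468, -0.0, 0.0]
contact_force: [0.4, -0.8, 0.2]
finger_gap: 0.0004
```

Run:
```python
from h import *
o=bot.get_obs();Q=R.from_quat(o["orientation"]);print(o["eef_pos"],o["contact_force"],o["joint_efforts"])
k=6;s=bot.read_camera("side");x0,y0=225,160
img=cv2.resize(s[y0:y0+90,x0:x0+100],None,fx=k,fy=k,interpolation=2)
for z,col in((8,(0,255,0)),(-22,(255,255,0))):
    p=[(proj("side",o["eef_pos"]+Q.apply([sx*9.5e-3,sy*21e-3,z*1e-3]))-[x0,y0]+.5)*k for sx,sy in((-1,-1),(1,-1),(1,1),(-1,1))]
    cv2.polylines(img,[np.array(p,int)],True,col,1)
cv2.imwrite("pics/c4.png",img)
```

```text
[0.56926694 0.13231382 0.02776552] [ 0.35558796 -0.77743845  0.24856643] [ 4.34394053e-03 -5.30738211e+01  2.16545320e+01  5.15484408e+00
  7.70621281e-02  1.10801543e-04]
```

View pics/c4.png

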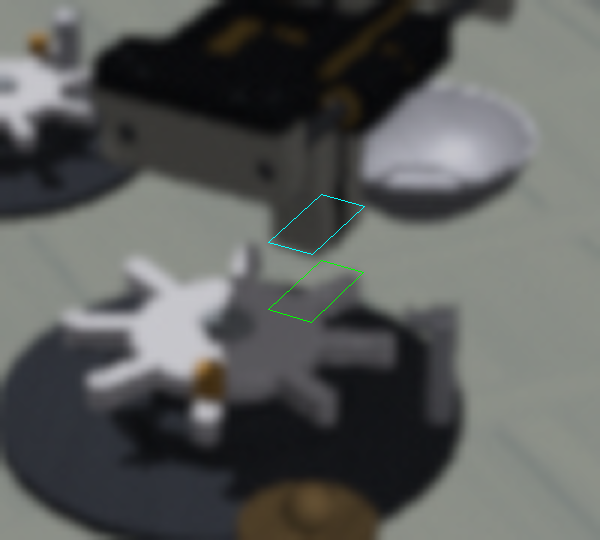

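The tip again matches the cyan box, so it is really about 30 mm higher than reported. I'll go down another 12 mm and check.

Request:
move_arm(
  commands=[
    [0, 0, 1.5, 0, 0, 0, 0],
    [0, 0, 3, 0, 0, 0, 0],
    [0, 0, 4.5, 0, 0, 0, 0],
    [0, 0, 6, 0, 0, 0, 0],
    [0, 0, 7.5, 0, 0, 0, 0],
    [0, 0, 9, 0, 0, 0, 0],
    [0, 0, 10.5, 0, 0, 0, 0],
    [0, 0, 12, 0, 0, 0, 0],
    [0, 0, 12, 0, 0, 0, 0],
    [0, 0, 12, 0, 0, 0, 0],
  ],
)

```text
clock: 6.65
eef_pos: [0.5694, 0.1324, 0.016]
orientation: [0.884, -0.468, 0.0, 0.0]
contact_force: [0.2, 0.7, -0.5]
finger_gap: 0.0007
```

Run:
```python
from h import *
o=bot.get_obs();Q=R.from_quat(o["orientation"]);print(o["eef_pos"],o["contact_force"])
k=8;s=bot.read_camera("side");x0,y0=225,170
img=cv2.resize(s[y0:y0+70,x0:x0+90],None,fx=k,fy=k,interpolation=2)
for z,col in((-22,(255,255,0)),):
    p=[(proj("side",o["eef_pos"]+Q.apply([sx*9.5e-3,sy*21e-3,z*1e-3]))-[x0,y0]+.5)*k for sx,sy in((-1,-1),(1,-1),(1,1),(-1,1))]
    cv2.polylines(img,[np.array(p,int)],True,col,1)
cv2.imwrite("pics/c5.png",img)
```

```text
[0.56941645 0.13237375 0.01599271] [ 0.20877997  0.69217238 -0.45160836]
```

View pics/c5.png

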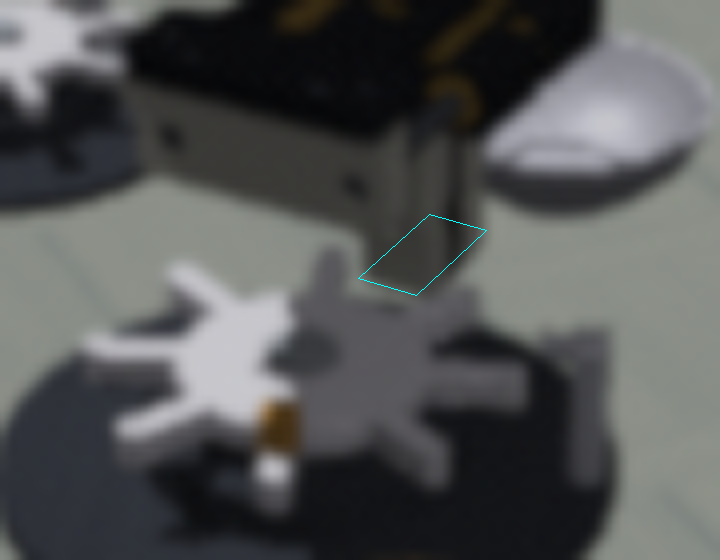

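No contact yet. The tip bottom is at about (278,206) in the full image, at wheel-top height and over the gap, maybe 1–2 mm clockwise of centre. I'll go down in two gentle stages.

Request:
move_arm(
  commands=[
    [-1, 0, 0, 0, 0, 0, 0],
    [-1.5, 0, 1, 0, 0, 0, 0],
    [-1.5, 0, 2, 0, 0, 0, 0],
    [-1.5, 0, 3, 0, 0, 0, 0],
    [-1.5, 0, 4, 0, 0, 0, 0],
    [-1.5, 0, 5, 0, 0, 0, 0],
    [-1.5, 0, 6, 0, 0, 0, 0],
    [-1.5, 0, 7, 0, 0, 0, 0],
    [-1.5, 0, 8, 0, 0, 0, 0],
    [-1.5, 0, 8, 0, 0, 0, 0],
  ],
)

```text
clock: 7.95
eef_pos: [0.5685, 0.1336, 0.0079]
orientation: [0.884, -0.468, -0.0, 0.0]
contact_force: [-0.0, 0.9, 0.2]
finger_gap: 0.0003
```

Request:
move_arm(
  commands=[
    [0, 0, 1, 0, 0, 0, 0],
    [0, 0, 2, 0, 0, 0, 0],
    [0, 0, 3, 0, 0, 0, 0],
    [0, 0, 4, 0, 0, 0, 0],
    [0, 0, 5, 0, 0, 0, 0],
    [0, 0, 6, 0, 0, 0, 0],
    [0, 0, 7, 0, 0, 0, 0],
    [0, 0, 7, 0, 0, 0, 0],
    [0, 0, 7, 0, 0, 0, 0],
    [0, 0, 7, 0, 0, 0, 0],
  ],
)

```text
clock: 9.2
eef_pos: [0.5686, 0.1336, 0.001]
orientation: [0.884, -0.468, 0.0, -0.0]
contact_force: [0.4, 1.0, -0.0]
finger_gap: 0.0007
```

Run:
```python
from h import *
o=bot.get_obs();print(o["eef_pos"],o["contact_force"])
s=bot.read_camera("side");cv2.imwrite("pics/c6.png",cv2.resize(s[170:240,225:315],None,fx=8,fy=8,interpolation=2))
# arc rows: centre, from present pos, 10 rows of 4.5 deg about +z world
c=np.array([.512,.093]);Q=R.from_quat(o["orientation"]);p=o["eef_pos"][:2]-c;print(np.hypot(*p),np.degrees(np.arctan2(p[1],p[0])))
r=.070;a0=np.radians(34.2);p0=r*np.array([np.cos(a0),np.sin(a0)])
for i in range(1,11):
    a=a0+np.radians(4.5*i);d=np.r_[r*np.array([np.cos(a),np.sin(a)])-p0,0]
    print((Q.inv().apply(d)*1000).round(1),round(-np.radians(4.5*i),4))
```

```text
[0.56856192 0.13362714 0.00101384] [ 0.43878291  0.99332065 -0.00328316]
0.06964061052495953 35.68882785910365
[-5.5  0.2 -0. ] -0.0785
[-11.    0.9  -0. ] -0.1571
[-16.3   1.9  -0. ] -0.2356
[-21.6   3.4  -0. ] -0.3142
[-26.8   5.3  -0. ] -0.3927
[-31.8   7.6  -0. ] -0.4712
[-36.6  10.3  -0. ] -0.5498
[-41.1  13.4  -0. ] -0.6283
[-45.5  16.8  -0. ] -0.7069
[-49.5  20.5  -0. ] -0.7854
```

View pics/c6.png

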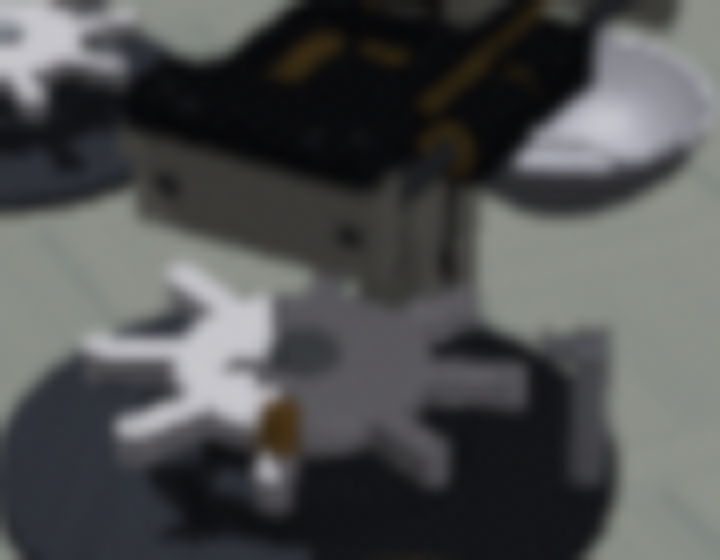

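The tip now sits in the gap between the 57° and 12° teeth and nothing is touching. Now the first click, a 45° arc in two gentle halves.

Request:
move_arm(
  commands=[
    [-2.7, 0.1, 0, 0, 0, -0.0393, 0],
    [-5.5, 0.2, 0, 0, 0, -0.0785, 0],
    [-8.2, 0.5, 0, 0, 0, -0.1178, 0],
    [-11, 0.9, 0, 0, 0, -0.1571, 0],
    [-13.7, 1.3, 0, 0, 0, -0.1963, 0],
    [-16.3, 1.9, 0, 0, 0, -0.2356, 0],
    [-19, 2.6, 0, 0, 0, -0.2749, 0],
    [-21.6, 3.4, 0, 0, 0, -0.3142, 0],
    [-24.2, 4.3, 0, 0, 0, -0.3534, 0],
    [-26.8, 5.3, 0, 0, 0, -0.3927, 0],
  ],
)

```text
clock: 10.5
eef_pos: [0.5489, 0.153, 0.001]
orientation: [0.958, -0.285, 0.0, -0.0]
contact_force: [-0.5, 0.2, 0.6]
finger_gap: 0.0004
```

Request:
move_arm(
  commands=[
    [-2.7, 0.1, 0, 0, 0, -0.0393, 0],
    [-5.5, 0.2, 0, 0, 0, -0.0785, 0],
    [-8.2, 0.5, 0, 0, 0, -0.1178, 0],
    [-11, 0.9, 0, 0, 0, -0.1571, 0],
    [-13.7, 1.3, 0, 0, 0, -0.1963, 0],
    [-16.3, 1.9, 0, 0, 0, -0.2356, 0],
    [-19, 2.6, 0, 0, 0, -0.2749, 0],
    [-21.6, 3.4, 0, 0, 0, -0.3142, 0],
    [-24.2, 4.3, 0, 0, 0, -0.3534, 0],
    [-26.8, 5.3, 0, 0, 0, -0.3927, 0],
  ],
)

```text
clock: 11.75
eef_pos: [0.5236, 0.1631, 0.001]
orientation: [0.996, -0.093, 0.0, -0.0]
contact_force: [-0.4, 0.4, -0.1]
finger_gap: 0.0005
```

Run:
```python
from h import *
o=bot.get_obs();print(o["eef_pos"],o["contact_force"])
p=o["eef_pos"][:2]-[.512,.093];print(np.hypot(*p),np.degrees(np.arctan2(p[1],p[0])))
s=bot.read_camera("side");t=bot.read_camera("top")
im=np.zeros((420,800,3),np.uint8);im[:420,:420]=cv2.resize(s[175:245,225:295+0],None,fx=6,fy=6,interpolation=2);im[:,420:]=cv2.resize(t[178:262,218:294],None,fx=5,fy=5,interpolation=2)
cv2.imwrite("pics/c7.png",im)
hsv=cv2.cvtColor(t,cv2.COLOR_BGR2HSV);m=np.zeros(t.shape[:2],np.uint8)
m[178:262,228:300]=((hsv[...,1]>90)&(hsv[...,2]>60))[178:262,228:300]
n,l,st,c=cv2.connectedComponentsWithStats(m)
for i in range(1,n):
    q=onz("top",c[i],.052)[:2]-[.512,.093];print(c[i],st[i,4],np.hypot(*q),np.degrees(np.arctan2(q[1],q[0])))
```

```text
[0.52359881 0.16310056 0.0009615 ] [-0.42116233  0.42052139 -0.12503747]
0.0710536439962132 80.60498061620737
[276.35714286 213.57142857] 14 0.04393152136277812 -77.113434385209
```

View pics/c7.png

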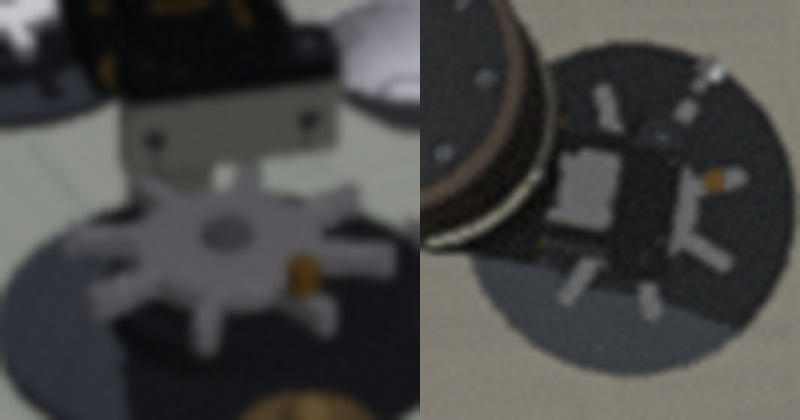

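One click made: the stud moved from -123° to -77°, and the counter has not moved. Now the second and last click.

Request:
move_arm(
  commands=[
    [-2.7, 0.1, 0, 0, 0, -0.0393, 0],
    [-5.5, 0.2, 0, 0, 0, -0.0785, 0],
    [-8.2, 0.5, 0, 0, 0, -0.1178, 0],
    [-11, 0.9, 0, 0, 0, -0.1571, 0],
    [-13.7, 1.3, 0, 0, 0, -0.1963, 0],
    [-16.3, 1.9, 0, 0, 0, -0.2356, 0],
    [-19, 2.6, 0, 0, 0, -0.2749, 0],
    [-21.6, 3.4, 0, 0, 0, -0.3142, 0],
    [-24.2, 4.3, 0, 0, 0, -0.3534, 0],
    [-26.8, 5.3, 0, 0, 0, -0.3927, 0],
  ],
)

```text
clock: 13.1
eef_pos: [0.4962, 0.1628, 0.0009]
orientation: [0.995, 0.103, -0.0, 0.0]
contact_force: [0.2, -0.2, -0.2]
finger_gap: 0.0007
```

Request:
move_arm(
  commands=[
    [-2.7, 0.1, 0, 0, 0, -0.0393, 0],
    [-5.5, 0.2, 0, 0, 0, -0.0785, 0],
    [-8.2, 0.5, 0, 0, 0, -0.1178, 0],
    [-11, 0.9, 0, 0, 0, -0.1571, 0],
    [-13.7, 1.3, 0, 0, 0, -0.1963, 0],
    [-16.3, 1.9, 0, 0, 0, -0.2356, 0],
    [-19, 2.6, 0, 0, 0, -0.2749, 0],
    [-21.6, 3.4, 0, 0, 0, -0.3142, 0],
    [-24.2, 4.3, 0, 0, 0, -0.3534, 0],
    [-25.5, 5.3, 0, 0, 0, -0.3927, 0],
  ],
)

```text
clock: 14.35
eef_pos: [0.4724, 0.1524, 0.001]
orientation: [0.955, 0.295, 0.0, -0.0]
contact_force: [0.8, 0.1, -0.5]
finger_gap: 0.0007
```

```bash
cat > chk.py <<'E'
from h import *
o=bot.get_obs();print(o["eef_pos"],o["contact_force"])
p=o["eef_pos"][:2]-[.512,.093];print(np.hypot(*p),np.degrees(np.arctan2(p[1],p[0])))
t=bot.read_camera("top");cv2.imwrite("pics/t_last.png",t)
hsv=cv2.cvtColor(t,cv2.COLOR_BGR2HSV);m=np.zeros(t.shape[:2],np.uint8)
m[178:262,228:300]=((hsv[...,1]>90)&(hsv[...,2]>60))[178:262,228:300]
n,l,st,c=cv2.connectedComponentsWithStats(m)
for i in range(1,n):
    q=onz("top",c[i],.052)[:2]-[.512,.093];print(c[i],st[i,4],np.hypot(*q),np.degrees(np.arctan2(q[1],q[0])))
E
python3 chk.py
```

```text
[0.47238384 0.15243958 0.00098351] [ 0.78802269  0.07039513 -0.47932887]
0.07143181503368151 123.6832422607925
[268.61538462 202.61538462] 13 0.04486731584655572 -32.134142495950655
```

The stud is now at -32°, on the pointer at -33°. I'll withdraw straight up, then move away to get a clear view.

Request:
move_arm(
  commands=[
    [0, 0, -5, 0, 0, 0, 0],
    [0, 0, -10, 0, 0, 0, 0],
    [0, 0, -20, 0, 0, 0, 0],
    [0, 0, -35, 0, 0, 0, 0],
    [0, 0, -55, 0, 0, 0, 0],
    [0, 0, -80, 0, 0, 0, 0],
    [0, 0, -110, 0, 0, 0, 0],
    [0, 0, -140, 0, 0, 0, 0],
    [0, 0, -170, 0, 0, 0, 0],
    [0, 0, -190, 0, 0, 0, 0],
  ],
)

```text
clock: 15.65
eef_pos: [0.4729, 0.1527, 0.1934]
orientation: [0.956, 0.294, 0.001, -0.0]
contact_force: [1.5, 0.8, 1.0]
finger_gap: 0.0007
```

```bash
python3 -c "
from h import *
print(rel([.36,.42,.2],124))"
```

```text
(array([  57. , -284.5,   -6.5]), np.float64(0.004))
```

Request:
move_arm(
  commands=[
    [6, -28, 0, 0, 0, 0, 0],
    [12, -57, 0, 0, 0, 0, 0],
    [18, -86, 0, 0, 0, 0, 0],
    [24, -115, 0, 0, 0, 0, 0],
    [30, -145, 0, 0, 0, 0, 0],
    [36, -175, 0, 0, 0, 0, 0],
    [42, -205, 0, 0, 0, 0, 0],
    [48, -235, 0, 0, 0, 0, 0],
    [54, -265, 0, 0, 0, 0, 0],
    [57, -284, 0, 0, 0, 0, 0],
  ],
)

```text
clock: 16.9
eef_pos: [0.3595, 0.4205, 0.1915]
orientation: [0.956, 0.294, 0.0, -0.0]
contact_force: [1.1, 0.3, 0.6]
finger_gap: 0.0007
```

```bash
python3 chk.py
python3 - <<'E'
from h import *
t=cv2.imread("pics/t_last.png");s=bot.read_camera("side")
im=np.zeros((420,800,3),np.uint8);im[:,:400]=cv2.resize(t[178:262,218:298],None,fx=5,fy=5,interpolation=2);im[:300,400:]=cv2.resize(s[130:280,205:405],None,fx=2,fy=2)
cv2.imwrite("pics/c8.png",im)
# bystander change vs first pictures
for n,i0,i1 in(("top",cv2.imread("pics/top0.png"),t),("side",cv2.imread("pics/side0.png"),s)):
    print(n,[(nm,int(cv2.absdiff(i0,i1)[v-14:v+14,u-16:u+16].max(2).mean())) for nm,(u,v) in (dict(tower=(327,239),bowl=(215,163),dish=(305,152)) if n=="top" else dict(tower=(276,268),bowl=(296,185),dish=(360,232))).items()])
E
```

```text
[0.35947619 0.42047545 0.19152817] [1.10033059 0.2963699  0.56012493]
0.3612529326790308 114.97405379146983
[268.57142857 202.71428571] 21 0.044594577176292075 -32.17831794671954
top [('tower', 2), ('bowl', 10), ('dish', 3)]
side [('tower', 1), ('bowl', 2), ('dish', 1)]
```

View pics/c8.png

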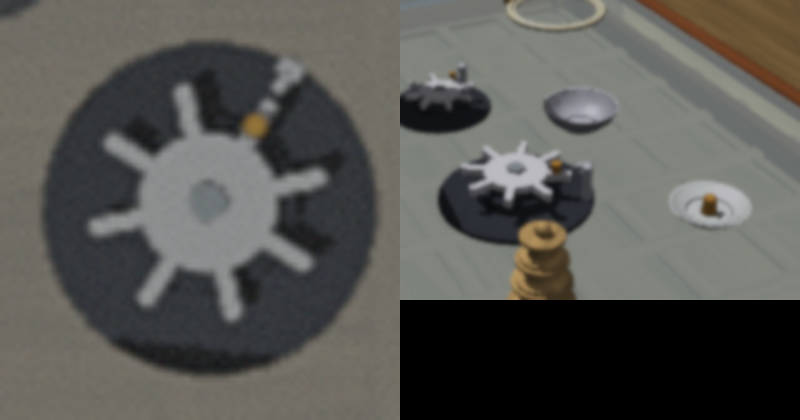

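The picture shows the stud tooth in line with the pointer, the counter where it was, and the bystanders untouched. I'm handing in.

```bash
python3 -c "
from station import bot
print(bot.hand_in())"
```

```text
the job is handed in; nothing more can be done
None
```

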